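# Lay out fondant potatoes in the pan and set the gas lever

## Robot

A 6-joint arm with a two-finger parallel gripper is mounted at the origin on the work surface. World frame = base frame: x ahead of the robot, y to its left, z up, the work surface at z = 0. Lengths are in m, angles in rad, forces in N, time in s.
With the tool pointing down it reaches from about 0.3 to 0.875 m from the base axis. Payload 4.2 kg.
Tool frame: the origin (TCP) lies between the finger pads; the fingertips stand arm.tips_ahead ahead of it and the grasp point (between the pads) lies 8 mm behind it (arm.tips_ahead is the distance from the TCP to the fingertips, in m); z points along the fingers, y is the line along which they close (so a half turn about z gives the same grasp; the last joint's range is limited). The gripper opens to 85 mm and grips with 20 to 120 N. Pads are 22 mm wide; open, the fingers measure 114 mm over their backs; the gripper's body (76 mm by 85 mm) begins 54 mm behind the grasp point. The pads swing forward as they close: fully open they stand 13 mm farther back than shut.
Start: joints at [1.104, 0.32, 1.565, -0, 1.257, -0.02], TCP at [0.248, 0.519, 0.242] pointing down, gripper open.
Joint ranges: [-3.11, 3.11], [-0.84, 2.01], [0.21, 2.61], [-1.34, 4.49], [0.05, 2.63], [-2.56, 2.56]. Speed limits (rad/s): [2.57, 2.57, 3.14, 3.14, 3.14, 3.14].

## Interface

Orientations are given as a unit quaternion [w, x, y, z].
In Python, from cell import arm gives the robot as it stands.
- The arm moves only by the tool carry_out, never from a script. Its argument "targets" is a list of rows, each a list of 5 numbers: the opening, from -1 (shut) to 1 (fully open), then the shift along the tool's x, y, z each as a share of 500 mm, from -1 to 1, then the turn about the tool's z as a share of 45 degrees, from -1 to 1. A call has 1 to 12 rows; each row is the pose to reach, as a shift and turn from the pose commanded when the call began, along the tool's axes at that moment; what a row does not reach only later rows make up. A row lasts 1/12 s, in which the tool goes at most 41.7 mm and 7.16 degrees, less where a joint would pass 70% of its speed; a pose out of reach is approached as far as the arm can. A call with a number of a shift or a turn outside -1 to 1 is refused whole. A call with a gripper value outside its range is refused whole. The fingers move at their own pace and stop on an object; the grip force is fixed at half the most. Time passes only in rows, so rows that repeat a pose let the fingers close. It gives the time, the measured TCP pose, the force, the opening and the grip force at its end, in the units of the state.
- arm.get_state(): the state, without advancing time (a new reading comes with each control period).
- arm.capture(name): name is "side" or "top"; returns a dict with "frame" (384x512x3 uint8, red, green, blue), "fx", "fy", "cx", "cy" (pixels), "dist_coeffs" ([k1, k2, p1, p2, k3] as OpenCV has them; the pictures are not rectified), "view" (4x4, takes a point from world to camera coordinates). Camera axes: x right, y down, z forward; pixel columns grow to the right and rows downward; lengths in m; the calibration is good to about 2 mm. A picture is of the moment at which its call begins. There is no depth.
- arm.close_job(): hands the job in; it is judged then, once.
Trained networks look in a picture, given as the dict that the camera call returned (one of the last four; its "shot" number tells which), for a name from the list of things; names that differ only in an ending like _2 or _b are one class to them, and where a whole thing is asked for, a point or a joint stands for the part that bears it (a point fixed in the world has none). Each returns a list of dicts, best first, with "conf" (0 to 1); they miss things now and then, are a little off and sometimes report something else, mostly with a low value. They report only what shows in the picture. A call takes as long as a camera call.
- arm.search_frame(picture, label): "pixel" ([column, row] in pixels, amid what is visible of it).
- arm.outline_of(picture, label): "pixels" (384x512 bool, what is visible of it) and "pixel" ([column, row] in pixels, amid what is visible of it).
- arm.pinpoint(picture, label): "pixel" ([column, row] in pixels: a listed point, or the origin of a listed thing).
The state is a dict: "time_s": time; "joints": joint angles; "dq": joint speeds; "effort": joint torques, N m; "position": TCP position; "eef_rot": TCP orientation; "force": force on the tool from outside, world axes, zero at the start; "torque": the same for the moment, N m; "grip_width": finger opening in m; "finger_force": force on a finger pad.
Only numpy, scipy, OpenCV 4.12 (cv2) and the standard library are available. Lean on these libraries where they do the work, as an engineer would, in place of code of your own. Each camera call takes 0.05 s, during which the arm holds its last target. There are 200 camera calls.

## Task

First turn the nearer gas lever, the one for the braising pan, down to its low mark without letting the flame go out. With it on low, put the potato pieces from the board into the pan and spread all the pieces, heap included, over the pan's bottom in one layer, each standing on a flat end with about a centimetre or more of clear pan between neighbours; then turn the same lever up to its medium mark. Do not shove the pan about, and leave the farther lever, the saucepan, the jar and the pepper mill as they are.

Things in the scene. Friction and masses are not known exactly. Their poses are not given: they have to be found in the camera images.
- hob: white enamel gas hob, fixed: plate 460 mm (its x) by 750 mm (its y), 10 mm thick. Origin at worktop level under the centre of the right-hand burner; x points away from the robot, y left. The other burner, with the saucepan, is 270 mm to the left. Black grates carry the pans, top 45 mm above the worktop. Two tap levers stand on its right side, 160 mm apart, one nearer to the robot, one farther
- tap_near (a joint): angle of the NEARER lever, which serves the right-hand burner under the braising pan. Vertical axis; 0 = off (arm points to hob -x, to the robot), grows counter-clockwise seen from above to 1.57 = full (hob -y, to the right; big blue dot). Low is 0.40 rad, medium 0.95 rad. Stays where it is left; about 1.2 N at the tip moves it. Below 0.12 the flame is out
- tip_near (a point): top centre of the upright grip at the end of the nearer lever: black round peg 16 mm diameter, 34 mm tall, 70 mm from the pivot; its top is 60 mm above the worktop; the 13 mm wide lever arm meets it 26 to 35 mm above the worktop. Free space around it; it can be pinched from above or pushed sideways
- pivot_near (a point): pivot of the nearer lever, on its axis 12 mm above the worktop (2 mm above the enamel); turns with the hob
- low_mark (a point): small blue dot (7 mm diameter) on the enamel, 92 mm from the pivot: the LOW setting of the nearer lever, whose arm points over it when at low
- medium_mark (a point): middle-sized blue dot (11 mm diameter) on the enamel, 92 mm from the pivot: the MEDIUM setting of the nearer lever
- tap_far (a joint): angle of the FARTHER tap lever (same make, same sense), which serves the saucepan's burner: leave alone
- tip_far (a point): top centre of the upright grip of the farther lever, 60 mm above the worktop
- pan: round low stainless braising pan, loose (1.9 kg) on the right-hand grate: outside 284 mm diameter and 60 mm high, inside 276 mm diameter at the rim, wall 4 mm, inner floor 5 mm above its underside. Origin at the centre of its underside, about 45 mm above the worktop. Two loop handles stick out 35 mm along its +x and -x, near the rim
- board: wooden chopping board, fixed, 215 mm (its x) by 150 mm (its y), 15 mm thick, to the right of the hob; origin under its centre; up to three potato pieces stand on it
- potato1: cooking-potato piece: a thick upright disc, 44 mm diameter, 32 mm high, 55 g, pale yellow with a golden-brown disc on both flat ends; origin at its centre, z along its axis (either end may be up); in the heap in the pan
- potato2: cooking-potato piece: a thick upright disc, 44 mm diameter, 32 mm high, 55 g, pale yellow with a golden-brown disc on both flat ends; origin at its centre, z along its axis (either end may be up); in the heap in the pan
- potato3: cooking-potato piece: a thick upright disc, 44 mm diameter, 32 mm high, 55 g, pale yellow with a golden-brown disc on both flat ends; origin at its centre, z along its axis (either end may be up); in the heap in the pan
- potato4: cooking-potato piece: a thick upright disc, 44 mm diameter, 32 mm high, 55 g, pale yellow with a golden-brown disc on both flat ends; origin at its centre, z along its axis (either end may be up); on top of the heap in the pan, may be absent
- potato5: cooking-potato piece: a thick upright disc, 44 mm diameter, 32 mm high, 55 g, pale yellow with a golden-brown disc on both flat ends; origin at its centre, z along its axis (either end may be up); in the heap in the pan, may be absent
- potato6: cooking-potato piece: a thick upright disc, 44 mm diameter, 32 mm high, 55 g, pale yellow with a golden-brown disc on both flat ends; origin at its centre, z along its axis (either end may be up); on the board, may be absent
- potato7: cooking-potato piece: a thick upright disc, 44 mm diameter, 32 mm high, 55 g, pale yellow with a golden-brown disc on both flat ends; origin at its centre, z along its axis (either end may be up); on the board, may be absent
- potato8: cooking-potato piece: a thick upright disc, 44 mm diameter, 32 mm high, 55 g, pale yellow with a golden-brown disc on both flat ends; origin at its centre, z along its axis (either end may be up); on the board, may be absent
- saucepan: steel saucepan with lid on the left-hand burner, 166 mm diameter, 134 mm high with its knob, stick handle to the left; bystander; origin under its centre
- jar: brown glass jar of mushroom spread with paper label and brass lid, 74 mm diameter, 86 mm high; bystander standing on the enamel at the hob's back edge, behind the farther lever; origin under its centre
- mill: dark wooden pepper mill, 54 mm diameter, 169 mm high; bystander behind the board; origin under its centre

How it is judged:
On the way, in this order (a step that is already met when the one before it is completed fails the run):
1. the nearer lever stands at low (0.40 rad within 0.10) (value of joint tap_near between 0.3 and 0.5 rad), for 0.3 s.
2. with the lever still at low, every piece stands on a flat end on the pan's bottom in one layer, centres more than 52 mm apart (all of step 1 and horizontal distance between each of potato1, potato2, potato3, potato4, potato5, potato6, potato7, potato8 and pan below 0.122 m and z of potato1 in the frame of pan between 0.012 and 0.029 m and (angle between potato1's own z axis and vertical below 0.25 rad or angle between potato1's own z axis and vertical above 2.89 rad) and z of potato2 in the frame of pan between 0.012 and 0.029 m and (angle between potato2's own z axis and vertical below 0.25 rad or angle between potato2's own z axis and vertical above 2.89 rad) and z of potato3 in the frame of pan between 0.012 and 0.029 m and (angle between potato3's own z axis and vertical below 0.25 rad or angle between potato3's own z axis and vertical above 2.89 rad) and z of potato4 in the frame of pan between 0.012 and 0.029 m and (angle between potato4's own z axis and vertical below 0.25 rad or angle between potato4's own z axis and vertical above 2.89 rad) and z of potato5 in the frame of pan between 0.012 and 0.029 m and (angle between potato5's own z axis and vertical below 0.25 rad or angle between potato5's own z axis and vertical above 2.89 rad) and z of potato6 in the frame of pan between 0.012 and 0.029 m and (angle between potato6's own z axis and vertical below 0.25 rad or angle between potato6's own z axis and vertical above 2.89 rad) and z of potato7 in the frame of pan between 0.012 and 0.029 m and (angle between potato7's own z axis and vertical below 0.25 rad or angle between potato7's own z axis and vertical above 2.89 rad) and z of potato8 in the frame of pan between 0.012 and 0.029 m and (angle between potato8's own z axis and vertical below 0.25 rad or angle between potato8's own z axis and vertical above 2.89 rad) and horizontal distance between potato1 and potato2 above 0.052 m and horizontal distance between each of potato1, potato2 and potato3 above 0.052 m and horizontal distance between each of potato1, potato2, potato3 and potato4 above 0.052 m and horizontal distance between each of potato1, potato2, potato3, potato4 and potato5 above 0.052 m and horizontal distance between each of potato1, potato2, potato3, potato4, potato5 and potato6 above 0.052 m and horizontal distance between each of potato1, potato2, potato3, potato4, potato5, potato6 and potato7 above 0.052 m and horizontal distance between each of potato1, potato2, potato3, potato4, potato5, potato6, potato7 and potato8 above 0.052 m), for 0.3 s.
3. the nearer lever stands at medium (0.95 rad within 0.10) (value of joint tap_near between 0.85 and 1.05 rad), for 0.3 s.
At the end, for the whole second after the job is handed in: The nearer lever rests at medium (0.95 rad within 0.10), and every piece present stands still on a flat end (within 0.25 rad) on the pan's bottom, its centre within 122 mm of the pan's centre and more than 52 mm from any other piece's centre; the pan stands level on its grate (all of step 3 and velocity of joint tap_near between -0.05 and 0.05 rad/s and horizontal distance between each of potato1, potato2, potato3, potato4, potato5, potato6, potato7, potato8 and pan below 0.122 m and z of potato1 in the frame of pan between 0.012 and 0.029 m and (angle between potato1's own z axis and vertical below 0.25 rad or angle between potato1's own z axis and vertical above 2.89 rad) and z of potato2 in the frame of pan between 0.012 and 0.029 m and (angle between potato2's own z axis and vertical below 0.25 rad or angle between potato2's own z axis and vertical above 2.89 rad) and z of potato3 in the frame of pan between 0.012 and 0.029 m and (angle between potato3's own z axis and vertical below 0.25 rad or angle between potato3's own z axis and vertical above 2.89 rad) and z of potato4 in the frame of pan between 0.012 and 0.029 m and (angle between potato4's own z axis and vertical below 0.25 rad or angle between potato4's own z axis and vertical above 2.89 rad) and z of potato5 in the frame of pan between 0.012 and 0.029 m and (angle between potato5's own z axis and vertical below 0.25 rad or angle between potato5's own z axis and vertical above 2.89 rad) and z of potato6 in the frame of pan between 0.012 and 0.029 m and (angle between potato6's own z axis and vertical below 0.25 rad or angle between potato6's own z axis and vertical above 2.89 rad) and z of potato7 in the frame of pan between 0.012 and 0.029 m and (angle between potato7's own z axis and vertical below 0.25 rad or angle between potato7's own z axis and vertical above 2.89 rad) and z of potato8 in the frame of pan between 0.012 and 0.029 m and (angle between potato8's own z axis and vertical below 0.25 rad or angle between potato8's own z axis and vertical above 2.89 rad) and horizontal distance between potato1 and potato2 above 0.052 m and horizontal distance between each of potato1, potato2 and potato3 above 0.052 m and horizontal distance between each of potato1, potato2, potato3 and potato4 above 0.052 m and horizontal distance between each of potato1, potato2, potato3, potato4 and potato5 above 0.052 m and horizontal distance between each of potato1, potato2, potato3, potato4, potato5 and potato6 above 0.052 m and horizontal distance between each of potato1, potato2, potato3, potato4, potato5, potato6 and potato7 above 0.052 m and horizontal distance between each of potato1, potato2, potato3, potato4, potato5, potato6, potato7 and potato8 above 0.052 m and linear speed of each of potato1, potato2, potato3, potato4, potato5, potato6, potato7, potato8 below 0.02 m/s and angle between pan's own z axis and vertical below 0.1 rad); the robot touches nothing.
It fails at once if the nearer lever is turned to off, so that the flame goes out (value of joint tap_near below 0.12 rad).
It fails at once if the farther lever is turned (distance of tip_far from where it was at the start of the episode above 0.012 m).
It fails at once if the braising pan is shoved more than 30 mm (distance of pan from where it was at the start of the episode above 0.03 m).
It fails at once if the saucepan, the jar or the pepper mill is shoved more than 25 mm or tipped (distance of any of saucepan, jar, mill from where it was at the start of the episode above 0.025 m or angle between any of saucepan, jar, mill's own z axis and vertical above 0.3 rad).
Of potato4, potato5, potato6, potato7, potato8 only 3 to 5 are there at a start; the rules pass over those that are not, and their reading is None.
At some moment in a run one of potato1, potato2, potato3, potato6, potato7, potato8 may be knocked a few centimetres aside while the robot is not near it.
It also fails if it takes over 210 s, if anything falls off the work surface, if the arm or the gripper's body presses on something with over 40 N, if the wrist force passes 120 N, or if a joint passes its speed limit or range.

## Working session

There is one attempt and no reset: what is moved stays moved. The work goes in short steps, Python scripts to look and compute and a tool call to move; the robot and the scene stay as the last step left them, time stands still between calls to the robot, and variables do not carry over. Pictures are saved under pics/ and viewed, at most 14 in all, crops included, and the job is handed in when it is done.

Besides the shell and the picture viewer there is one more tool, called after "Emit:" as name(argument=value, ...) on one line, values as JSON. carry_out: Moves the arm, as the interface text tells. Shift numbers are shares of 500 mm and turn numbers shares of 45 degrees, none past 1 either way. Its arguments: {"type":"object","properties":{"targets":{"type":"array"}},"required":["targets"]}

```bash
mkdir -p pics; ls
cat > h.py <<'E'
import numpy as np, cv2
from cell import arm
def K(p): return np.array([[p['fx'],0,p['cx']],[0,p['fy'],p['cy']],[0,0,1.]])
def ray(p,px):
    u=cv2.undistortPoints(np.array([[px]],float),K(p),np.array(p['dist_coeffs'],float))[0,0]
    V=np.array(p['view']);R=V[:3,:3];return -R.T@V[:3,3],R.T@np.array([u[0],u[1],1.])
def at_z(p,px,z):
    o,d=ray(p,px);return o+d*(z-o[2])/d[2]
def proj(p,X):
    V=np.array(p['view']);q,_=cv2.projectPoints(np.array(X,float).reshape(-1,3),cv2.Rodrigues(V[:3,:3])[0],V[:3,3],K(p),np.array(p['dist_coeffs'],float));return q[:,0]
def tri(a,pa,b,pb):
    o1,d1=ray(a,pa);o2,d2=ray(b,pb)
    s=np.linalg.lstsq(np.c_[d1,-d2],o2-o1,rcond=None)[0]
    x,y=o1+d1*s[0],o2+d2*s[1];return (x+y)/2,np.linalg.norm(x-y)
def save(p,n,crop=None,scale=1):
    f=p['frame'][:,:,::-1]
    if crop: f=f[crop[1]:crop[3],crop[0]:crop[2]]
    cv2.imwrite('pics/'+n,cv2.resize(f,None,fx=scale,fy=scale,interpolation=cv2.INTER_CUBIC))
E
python3 - <<'E'
from h import *
np.set_printoptions(precision=3,suppress=True)
t=arm.capture('top');s=arm.capture('side')
save(t,'t0.png',None,1.5);save(s,'s0.png',None,1.5)
for n,p in(('top',t),('side',s)):
    V=np.array(p['view']);print(n,-V[:3,:3].T@V[:3,3],V[2,:3])
    for l in['tip_near','pivot_near','low_mark','medium_mark','tip_far','pan','hob','board','mill','jar','saucepan','potato1','potato6']:
        print(l,[(np.round(d['pixel']),round(d['conf'],2)) for d in arm.pinpoint(p,l)][:9])
st=arm.get_state();print(st['position'],st['eef_rot'],arm.tips_ahead,st['grip_width'],st['time_s'])
E
```

```text
pics
top [0.501 0.062 1.206] [ 0.108 -0.02  -0.994]
tip_near [(array([299., 237.]), 0.83)]
pivot_near [(array([388., 208.]), 0.66), (array([273., 231.]), 0.55)]
low_mark [(array([287., 260.]), 0.77)]
medium_mark [(array([301., 256.]), 0.79), (array([ 82., 212.]), 0.64)]
tip_far [(array([287., 196.]), 0.78)]
pan []
hob [(array([188., 210.]), 0.41)]
board [(array([393., 232.]), 0.66)]
mill [(array([369., 171.]), 0.88), (array([274., 235.]), 0.75), (array([390., 209.]), 0.34)]
jar [(array([234., 154.]), 0.97)]
saucepan [(array([ 81., 213.]), 0.66)]
potato1 [(array([196., 215.]), 0.8), (array([194., 225.]), 0.72), (array([396., 229.]), 0.69), (array([191., 212.]), 0.63), (array([199., 198.]), 0.6), (array([387., 207.]), 0.59), (array([204., 217.]), 0.5), (array([ 78., 214.]), 0.32)]
potato6 [(array([196., 215.]), 0.8), (array([194., 225.]), 0.72), (array([396., 229.]), 0.69), (array([191., 212.]), 0.63), (array([199., 198.]), 0.6), (array([387., 207.]), 0.59), (array([204., 217.]), 0.5), (array([ 78., 214.]), 0.32)]
side [ 0.11  -0.823  1.022] [ 0.36   0.633 -0.685]
tip_near [(array([259
[... 222 characters left out ...]
16.]), 0.72), (array([309., 317.]), 0.26)]
pan [(array([219., 176.]), 0.83)]
hob []
board [(array([310., 316.]), 0.72)]
mill [(array([351., 275.]), 0.88)]
jar [(array([288., 191.]), 0.86), (array([310., 314.]), 0.68)]
saucepan [(array([187., 135.]), 0.71)]
potato1 [(array([213., 181.]), 0.71), (array([312., 313.]), 0.64), (array([231., 181.]), 0.6), (array([240., 174.]), 0.56), (array([328., 299.]), 0.53), (array([225., 171.]), 0.48)]
potato6 [(array([213., 181.]), 0.71), (array([312., 313.]), 0.64), (array([231., 181.]), 0.6), (array([240., 174.]), 0.56), (array([328., 299.]), 0.53), (array([225., 171.]), 0.48)]
[0.248 0.519 0.242] [-0.     0.222  0.975  0.   ] 0.011 0.08513004153936969 1.4
```

View pics/t0.png

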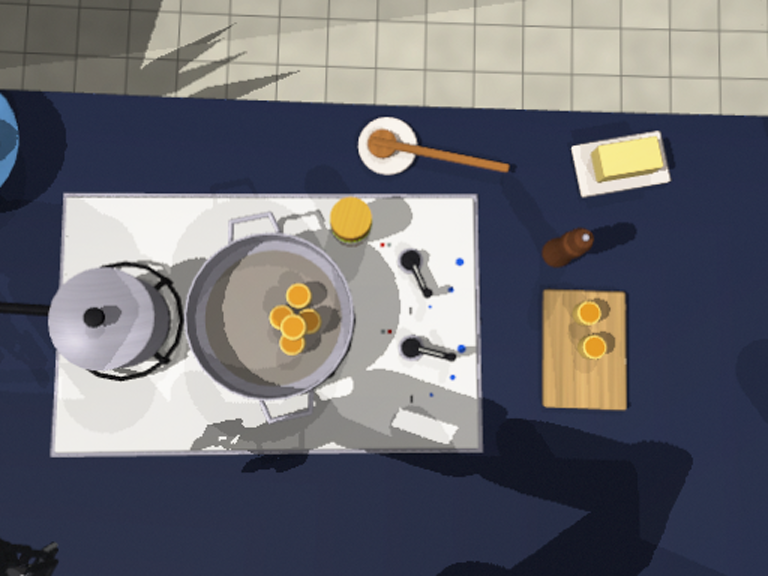

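View pics/s0.png

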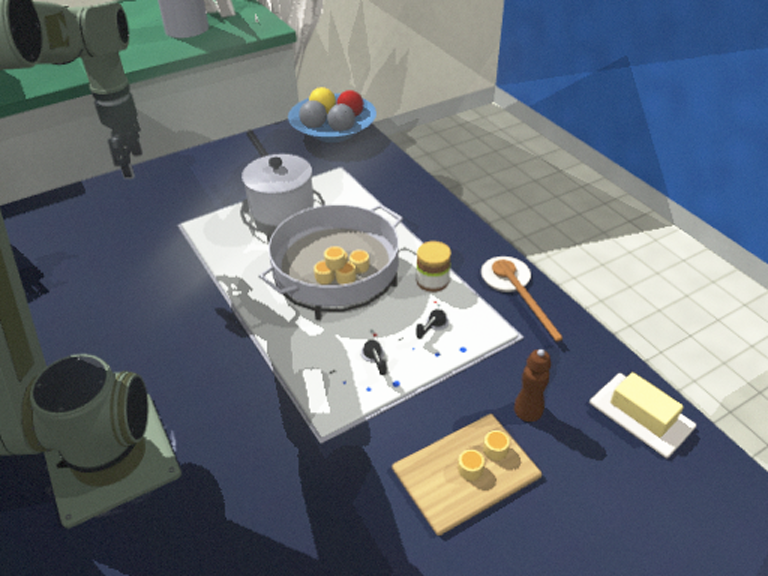

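Top view: five heap pieces near (199,196), (187,211), (195,217), (207,213), (194,229) px, and two on the board near (393,208), (396,231). The near peg is at ~(300,237) and the blue dots are at (287,263) low, (301,251) medium and (307,232) full. The side view agrees.

```bash
cat >> h.py <<'E'
def blobs(p,lo,hi,amin,box=None):
    h=cv2.cvtColor(p['frame'],cv2.COLOR_RGB2HSV);m=cv2.inRange(h,np.array(lo),np.array(hi))
    if box is not None:
        k=np.zeros_like(m);k[box[1]:box[3],box[0]:box[2]]=1;m*=k
    n,l,s,c=cv2.connectedComponentsWithStats(m)
    return [(c[i],s[i,4],s[i,2:4]) for i in range(1,n) if s[i,4]>=amin]
E
python3 - <<'E'
from h import *
np.set_printoptions(precision=3,suppress=True)
t=arm.capture('top');s=arm.capture('side')
print('blue');
B=[c for c,a,w in blobs(t,(105,120,100),(125,255,255),3,(270,160,316,275))]
for c in B: print(c,at_z(t,c,.01))
for c,a,w in blobs(s,(105,120,90),(125,255,255),3,(210,220,320,270)): print('s',c,a,at_z(s,c,.01))
print('gold')
T=blobs(t,(11,170,170),(22,255,255),15); S=blobs(s,(11,150,170),(22,255,255),15)
for c,a,w in T:print('t',c,a,w,at_z(t,c,.082))
for c,a,w in S:print('s',c,a,w,at_z(s,c,.082))
for l in['tip_near','tip_far']:
    a=arm.pinpoint(t,l)[0]['pixel'];b=arm.pinpoint(s,l)[0]['pixel'];print(l,tri(t,a,s,b),at_z(t,a,.06),at_z(s,b,.06))
# pan
for p in(t,s):
    o=arm.outline_of(p,'pan')
    for d in o[:1]:
        ys,xs=np.nonzero(d['pixels']);print('pan',d['conf'],d['pixel'],xs.min(),xs.max(),ys.min(),ys.max())
    print(arm.pinpoint(p,'pan'))
E
```

```text
blue
[306.    174.211] [ 0.686 -0.12   0.01 ]
[300.143 192.714] [ 0.634 -0.104  0.01 ]
[307.1  232.05] [ 0.526 -0.125  0.01 ]
[301.286 251.   ] [ 0.475 -0.11   0.01 ]
s [308.333 232.889] 9 [ 0.686 -0.119  0.01 ]
s [291.   236.25] 4 [ 0.633 -0.103  0.01 ]
s [263.615 255.385] 13 [ 0.525 -0.124  0.01 ]
s [245.5 259.5] 4 [ 0.473 -0.11   0.01 ]
gold
t [284.653 101.364] 429 [92 27] [ 0.868 -0.049  0.082]
t [233.411 145.011] 560 [26 27] [0.746 0.083 0.082]
t [198.403 196.507] 134 [14 12] [0.608 0.168 0.082]
t [392.7   208.069] 130 [13 13] [ 0.593 -0.335  0.082]
t [186.04  209.899] 99 [13 13] [0.573 0.199 0.082]
t [194.979 217.5  ] 142 [13 14] [0.554 0.175 0.082]
t [193.98 229.56] 100 [13 10] [0.523 0.176 0.082]
t [396.175 230.876] 137 [13 13] [ 0.535 -0.343  0.082]
s [222.5 168. ] 42 [10  5] [0.568 0.208 0.082]
s [238.881 170.286] 42 [9 6] [0.608 0.17  0.082]
s [214.364 177.758] 33 [8 6] [0.523 0.179 0.082]
s [331.037 293.065] 107 [13 11] [ 0.578 -0.363  0.082]
s [313.991 306.142] 113 [13 11] [ 0.52  -0.371  0.082]
tip_near (array([ 0.514, -0.1  ,  0.048]), np.float64(0.010326315731637005)) [ 0.509 -0.096  0.06 ] [ 0.513 -0.111  0.06 ]
tip_far (array([ 0.616, -0.056,  0.057]), np.float64(0.008962251045199753)) [ 0.62  -0.058  0.06 ] [ 0.61  -0.057  0.06 ]
pan 0.63 [178.6, 212.2] 123 235 142 281
[{'pixel': [185.5, 213.8], 'conf': 0.73}]
pan 0.92 [216.1, 165.3] 173 267 137 203
[{'pixel': [222.4, 177.8], 'conf': 0.74}, {'pixel': [257.6, 243.7], 'conf': 0.5}]
```

```bash
cat >> h.py <<'E'
from scipy.spatial.transform import Rotation as Ro
def rows(*targets,st=None):
    """targets: (x,y,z,yaw of tool y deg,opening mm) -> rows, from the measured pose"""
    st=st or arm.get_state();q=st['eef_rot'];R=Ro.from_quat([q[1],q[2],q[3],q[0]]).as_matrix()
    p=np.array(st['position']);y0=np.degrees(np.arctan2(R[1,1],R[0,1]));print('at',np.round(p,4),'yaw',round(y0,1),'t',st['time_s'],'w',st['grip_width'],'j6',round(st['joints'][5],2))
    for x,y,z,yaw,o in targets:
        d=R.T@(np.array([x,y,z])-p)/.5; tu=-((yaw-y0+90)%180-90)
        n=max(np.linalg.norm(d)*.5/.0417,abs(tu)/7.16)
        print(np.round(np.r_[2*o/85-1,d,tu/45],3).tolist(),'rows>=%.1f'%n)
E
python3 - <<'E'
from h import *
np.set_printoptions(precision=4,suppress=True)
from scipy.optimize import minimize
t=arm.capture('top');s=arm.capture('side')
# pan rim: mean gradient along projected outer rim circle, both views
a=np.linspace(0,2*np.pi,180,endpoint=False)
G={}
for n,p in(('t',t),('s',s)):
    g=cv2.GaussianBlur(cv2.cvtColor(p['frame'],cv2.COLOR_RGB2GRAY),(0,0),1.2).astype(np.float32)
    G[n]=np.hypot(cv2.Sobel(g,5,1,0),cv2.Sobel(g,5,0,1))
def sc(c,v):
    f=0
    for n,p in v:
        for r in(.142,.138):
            q=proj(p,np.c_[c[0]+r*np.cos(a),c[1]+r*np.sin(a),0*a+.105]).astype(np.float32)
            f+=np.minimum(cv2.remap(G[n],q[:,0],q[:,1],1),150).mean()
    return f
for v in([('t',t)],[('s',s)],[('t',t),('s',s)]):
    b=max(((sc((x,y),v),x,y) for x in np.arange(.53,.61,.002) for y in np.arange(.16,.25,.002)));print('pan',b)
c=b[1:]
im=t['frame'].copy()
for r,z in((.142,.105),(.138,.05)):
    cv2.polylines(im,[np.round(proj(t,np.c_[c[0]+r*np.cos(a),c[1]+r*np.sin(a),0*a+z])).astype(int)],True,(255,0,0))
save(dict(frame=im),'pan.png',(110,140,320,290),3.5)
print('top piece',at_z(t,(194.98,217.5),.114),'E',at_z(t,(207,213),.082))
print('board',tri(t,(392.7,208.07),s,(331.04,293.06)),tri(t,(396.2,230.9),s,(314,306.14)))
print('A',tri(t,(198.4,196.5),s,(238.9,170.3)),'D',tri(t,(194,229.6),s,(214.4,177.8)),'C',tri(t,(195,217.5),s,(222.5,168)))
print('peg',at_z(t,(300.7,237.3),.06))
rows((.51,-.1,.16,-8,55))
E
```

```text
pan (np.float32(224.34616), np.float64(0.5720000000000001), np.float64(0.21000000000000005))
pan (np.float32(215.84291), np.float64(0.5680000000000001), np.float64(0.21000000000000005))
pan (np.float32(437.29895), np.float64(0.5700000000000001), np.float64(0.21000000000000005))
top piece [0.5524 0.1718 0.114 ] E [0.5663 0.1447 0.082 ]
board (array([ 0.5955, -0.3463,  0.0482]), np.float64(0.001485096557400595)) (array([ 0.5352, -0.3552,  0.0478]), np.float64(0.0012499266475844446))
A (array([0.6078, 0.1685, 0.0833]), np.float64(0.0007806230924819371)) D (array([0.5226, 0.1761, 0.084 ]), np.float64(0.0005841249893381692)) C (array([0.552 , 0.1718, 0.1151]), np.float64(0.0008534993178093825))
peg [ 0.5112 -0.1007  0.06  ]
at [0.2485 0.5186 0.2424] yaw 64.4 t 2.0 w 0.08553358340265708 j6 -0.02
[0.294, -1.006, -0.89, 0.165, 1.609] rows>=16.2
```

View pics/pan.png

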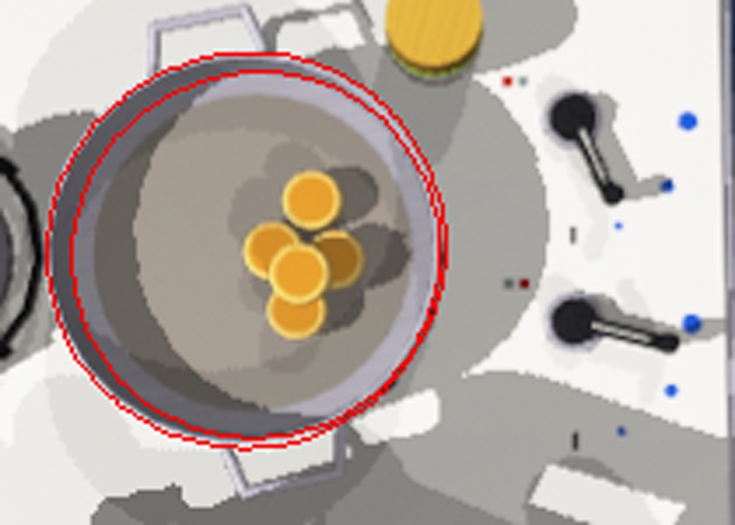

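The red fit shows the pan centre at (0.570, 0.210), with the floor a bit smaller than the rim. The heap is four pieces plus one on top, and the board holds two. I'll go for the lever first.

Emit:
carry_out(targets=[[0.2,-0.5,-0.45,0.05,0.8],[0.2,-0.5,-0.45,0.05,0.8],[0.2,-0.5,-0.45,0.05,0.8],[0.2,-0.5,-0.45,0.05,0.8],[0.2,-0.5,-0.45,0.05,0.8],[0.2,-0.5,-0.45,0.05,0.8],[0.2,-0.5,-0.45,0.05,0.8],[0.2,-0.5,-0.45,0.05,0.8],[0.2,-0.5,-0.45,0.05,0.8],[0.2,-0.5,-0.45,0.05,0.8]])

```text
time_s: 2.83
position: [0.3773, 0.2058, 0.2174]
eef_rot: [-0.0, 0.514, 0.858, 0.0]
force: [0.5, 0.5, 0.7]
grip_width: 0.051
finger_force: 0.0
```

```bash
python3 -c "
from h import *
rows((.51,-.1,.11,-8,50))"
```

```text
at [0.3773 0.2058 0.2174] yaw 28.1 t 2.8333 w 0.051005263836543836 j6 -0.02
[0.176, -0.665, -0.054, 0.215, 0.803] rows>=8.4
```

Emit:
carry_out(targets=[[0.18,-0.665,-0.055,0.215,0.8],[0.18,-0.665,-0.055,0.215,0.8],[0.18,-0.665,-0.055,0.215,0.8],[0.18,-0.665,-0.055,0.215,0.8],[0.18,-0.665,-0.055,0.215,0.8],[0.18,-0.665,-0.055,0.215,0.8],[0.18,-0.665,-0.055,0.215,0.8],[0.18,-0.665,-0.055,0.215,0.8],[0.18,-0.665,-0.055,0.215,0.8],[0.18,-0.665,-0.055,0.215,0.8],[0.18,-0.665,-0.055,0.215,0.8]])

```text
time_s: 3.75
position: [0.5111, -0.0969, 0.1093]
eef_rot: [-0.001, 0.752, 0.659, -0.0]
force: [-0.1, 1.6, 0.6]
grip_width: 0.051
finger_force: 0.0
```

```bash
python3 -c "
from h import *
rows((.51,-.1,.043,-8,50))
s=arm.capture('side');save(s,'s1.png',(190,180,340,290),4)"
```

```text
at [ 0.5111 -0.0969  0.1093] yaw -7.6 t 3.75 w 0.051015228663906044 j6 -0.08
[0.176, -0.007, -0.001, 0.133, 0.009] rows>=1.6
```

View pics/s1.png

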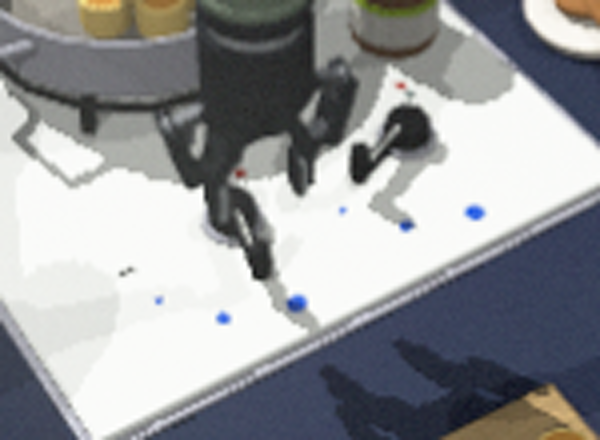

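The fingers straddle the peg (crop ~(260,265)), clear of the far lever. Next: lower and pinch.

Emit:
carry_out(targets=[[0.18,-0.006,0,0.132,0],[0.18,-0.006,0,0.132,0],[0.18,-0.006,0,0.132,0],[-0.8,-0.006,0,0.132,0],[-0.8,-0.006,0,0.132,0],[-0.8,-0.006,0,0.132,0],[-0.8,-0.006,0,0.132,0],[-0.8,-0.006,0,0.132,0],[-0.8,-0.006,0,0.132,0],[-0.8,-0.006,0,0.132,0]])

```text
time_s: 4.63
position: [0.5113, -0.1005, 0.0458]
eef_rot: [0.001, 0.753, 0.659, 0.001]
force: [-0.9, 3.0, 6.8]
grip_width: 0.0143
finger_force: 58.8
```

```bash
python3 -c "
from h import *
st=arm.get_state();p=np.array(st['position']);pv=np.array([.523,-.033]);d=p[:2]-pv
h=.031
a=np.arctan2(-d[1],-d[0])-h;a=np.arctan2(d[1],d[0])+np.pi-h
print('lever angle est',a,np.hypot(*d),st['force'],st['grip_width'],st['finger_force'])
T=[]
for f in np.linspace(a,.40,11)[1:]:
    w=f+h+np.pi; T.append((pv[0]+.07*np.cos(w),pv[1]+.07*np.sin(w),p[2],np.degrees(w)-90,12))
rows(*T)"
```

```text
lever angle est 1.3685168768137217 0.06846094851661617 [-0.94973762  3.04887278  6.78429514] 0.01433770054810733 58.776724903145805
at [ 0.5113 -0.1005  0.0458] yaw -7.6 t 4.6333 w 0.01433770054810733 j6 -0.08
[-0.718, -0.002, -0.014, -0.0, 0.172] rows>=1.1
[-0.718, 0.001, -0.027, -0.0, 0.295] rows>=1.9
[-0.718, 0.004, -0.04, -0.0, 0.419] rows>=2.6
[-0.718, 0.009, -0.053, -0.0, 0.542] rows>=3.4
[-0.718, 0.015, -0.065, -0.0, 0.665] rows>=4.2
[-0.718, 0.023, -0.076, -0.0, 0.788] rows>=5.0
[-0.718, 0.031, -0.087, -0.0, 0.912] rows>=5.7
[-0.718, 0.041, -0.096, -0.0, 1.035] rows>=6.5
[-0.718, 0.051, -0.105, -0.0, 1.158] rows>=7.3
[-0.718, 0.062, -0.113, -0.0, 1.282] rows>=8.1
```

Emit:
carry_out(targets=[[-0.8,-0.002,-0.014,-0.004,0.17],[-0.8,0.001,-0.027,-0.004,0.29],[-0.8,0.004,-0.04,-0.004,0.42],[-0.8,0.009,-0.053,-0.004,0.54],[-0.8,0.015,-0.065,-0.004,0.66],[-0.8,0.023,-0.076,-0.004,0.79],[-0.8,0.031,-0.087,-0.004,0.91],[-0.8,0.041,-0.096,-0.004,1],[-0.8,0.051,-0.105,-0.004,1],[-0.8,0.06,-0.112,-0.004,1],[-0.8,0.06,-0.112,-0.004,1],[-0.8,0.06,-0.112,-0.004,1]])

```text
time_s: 5.63
position: [0.4611, -0.0639, 0.0463]
eef_rot: [0.001, 0.947, 0.32, 0.003]
force: [4.7, -0.9, -9.2]
grip_width: 0.0143
finger_force: 60.4
```

```bash
python3 -c "
from h import *
st=arm.get_state();p=np.array(st['position']);pv=np.array([.523,-.033]);d=p[:2]-pv
print('lever',np.arctan2(d[1],d[0])-.031+np.pi if d[1]>0 else np.arctan2(d[1],d[0])+np.pi-.031,np.hypot(*d),st['force'],st['finger_force'])
rows((p[0],p[1],p[2],0,40))
s=arm.capture('side');save(s,'s2.png',(190,180,340,290),4)"
```

```text
lever 0.43207300549794037 0.06919002434411935 [ 4.74101874 -0.92051676 -9.2048988 ] 60.39724695746372
at [ 0.4611 -0.0639  0.0463] yaw -52.7 t 5.6333 w 0.014260497987552294 j6 0.76
[-0.059, 0.0, 0.0, 0.0, -1.17] rows>=7.4
```

View pics/s2.png

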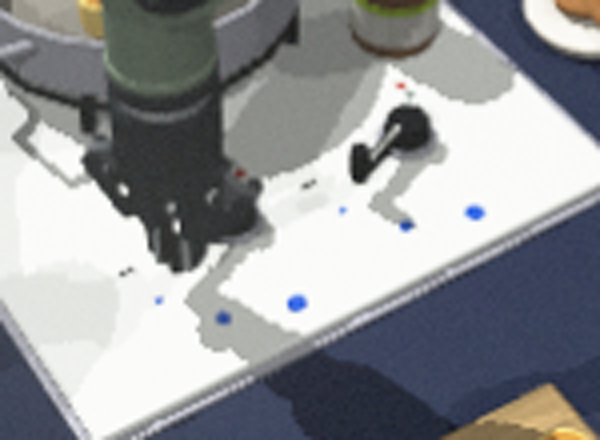

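Emit:
carry_out(targets=[[-0.8,0,-0.004,0,0],[-0.8,0,-0.004,0,0],[-0.8,0,-0.004,0,0],[0,0,-0.004,0,0],[0,0,-0.004,0,0],[0,0,-0.004,0,0],[0,0,-0.004,-0.25,0],[0,0,-0.004,-0.25,0],[0,0,-0.004,-0.25,0],[0,0,-0.004,-0.25,0],[0,0,-0.004,-0.25,0]])

```text
time_s: 6.6
position: [0.4588, -0.0623, 0.1737]
eef_rot: [0.002, 0.947, 0.321, 0.003]
force: [0.2, 0.6, -0.7]
grip_width: 0.0425
finger_force: 0.0
```

```bash
cat >> h.py <<'E'
def gold(p,box=None): return [(np.round(c,1),a,w) for c,a,w in blobs(p,(11,150,150),(22,255,255),12,box)]
E
python3 -c "
from h import *
np.set_printoptions(precision=3,suppress=True)
rows((.50,.08,.22,-20,70),(.552,.172,.18,0,70),(.552,.172,.098,0,70))
t=arm.capture('top');s=arm.capture('side')
for p,l in((t,'t'),(s,'s')): print(l,[(d['pixel'],at_z(p,d['pixel'],.06)) for d in arm.pinpoint(p,'tip_near')[:1]])
for c,a,w in gold(t): print(c,a,at_z(t,c,.082),at_z(t,c,.114))
for c,a,w in gold(s): print('s',c,a,at_z(s,c,.082),at_z(s,c,.114))
save(t,'t3.png',(250,160,420,290),4)
"
```

```text
at [ 0.459 -0.062  0.174] yaw -52.6 t 6.6 w 0.04246387744292711 j6 0.76
[0.647, 0.239, -0.176, -0.092, -0.724] rows>=4.6
[0.647, 0.433, -0.259, -0.012, -1.169] rows>=7.3
[0.647, 0.432, -0.26, 0.152, -1.169] rows>=7.3
t [([195.7, 218.9], array([0.551, 0.175, 0.06 ]))]
s [([228.3, 256.0], array([ 0.421, -0.11 ,  0.06 ]))]
[281.7 100.6] 606 [ 0.87  -0.042  0.082] [ 0.86  -0.039  0.114]
[233.5 145. ] 575 [0.746 0.082 0.082] [0.739 0.082 0.114]
[198.6 196.4] 157 [0.609 0.168 0.082] [0.605 0.165 0.114]
[392.2 206.9] 94 [ 0.596 -0.333  0.082] [ 0.594 -0.322  0.114]
[191.4 214.1] 284 [0.562 0.185 0.082] [0.561 0.181 0.114]
[207.2 212.8] 96 [0.567 0.144 0.082] [0.565 0.142 0.114]
[194.2 229.6] 120 [0.523 0.176 0.082] [0.522 0.172 0.114]
[396.8 231.2] 47 [ 0.534 -0.345  0.082] [ 0.533 -0.333  0.114]
s [332.1 291.2] 56 [ 0.583 -0.36   0.082] [ 0.567 -0.375  0.114]
```

View pics/t3.png

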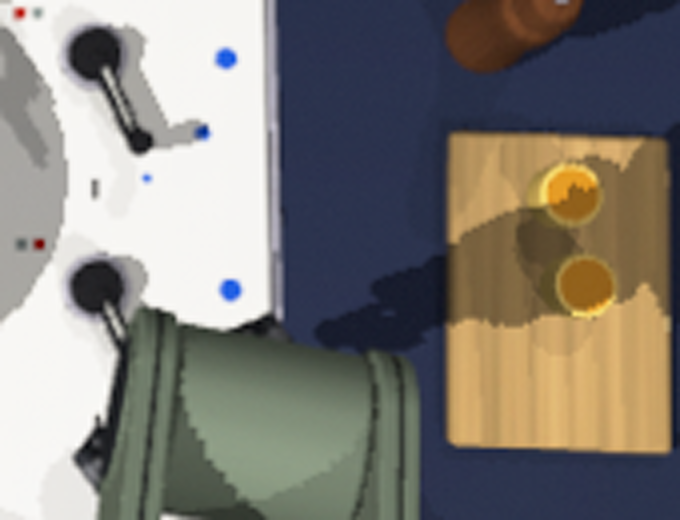

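The lever is under the arm in this view, so I'll check it once I'm above the pan.

Emit:
carry_out(targets=[[0.6,0.24,-0.176,-0.08,-0.7],[0.6,0.24,-0.176,-0.08,-0.7],[0.6,0.24,-0.176,-0.08,-0.7],[0.6,0.24,-0.176,-0.08,-0.7],[0.6,0.433,-0.259,-0.03,-1],[0.6,0.433,-0.259,-0.03,-1],[0.6,0.433,-0.259,-0.03,-1],[0.6,0.433,-0.259,-0.03,-1],[0.6,0.433,-0.259,-0.03,-1]])

```text
time_s: 7.55
position: [0.5501, 0.1729, 0.1833]
eef_rot: [-0.001, 0.752, 0.659, -0.002]
force: [-0.2, -0.0, 0.5]
grip_width: 0.0681
finger_force: 0.0
```

```bash
python3 -c "
from h import *
np.set_printoptions(precision=3,suppress=True)
rows((.552,.172,.098,-8,65))
t=arm.capture('top');s=arm.capture('side')
pv=np.array([.523,-.033])
for p,l in((t,'t'),(s,'s')):
  for d in arm.pinpoint(p,'tip_near')[:2]:
    x=at_z(p,d['pixel'],.06);v=x[:2]-pv;print(l,d['pixel'],d['conf'],x,np.hypot(*v),np.arctan2(-v[1],-v[0])-.031)
save(t,'t4.png',(250,160,320,290),4)
"
```

```text
at [0.55  0.173 0.183] yaw -7.5 t 7.55 w 0.06813473732896709 j6 0.42
[0.529, -0.001, 0.005, 0.171, 0.011] rows>=2.0
t [285.3, 258.5] 0.49 [ 0.455 -0.061  0.06 ] 0.07340523609397077 0.3656646230904035
s [235.6, 242.1] 0.75 [ 0.462 -0.077  0.06 ] 0.07528080387700516 0.5861312034185473
```

View pics/t4.png

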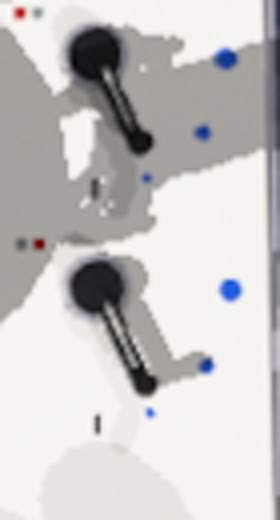

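The near peg is at ~(286,256) px and the low dot at (287.5,263). I'll compute the angle properly against the marks.

```bash
python3 -c "
from h import *
np.set_printoptions(precision=3,suppress=True)
t=arm.capture('top');s=arm.capture('side')
pv=np.array([.523,-.033])
def ang(x): v=x[:2]-pv;return np.arctan2(-v[1],-v[0])-.031,np.hypot(*v)
print('peg',ang(at_z(t,(286.3,255.75),.06)),'low',ang(at_z(t,(287.5,263),.01)),'med',ang(at_z(t,(301.3,251),.01)),'full',ang(at_z(t,(307.1,232),.01)))
q=proj(t,[[pv[0],pv[1],.012],[pv[0],pv[1],.04]]);print('pivot px',q)
for a in(.3,.4,.5):
  w=a+.031+np.pi;X=[pv[0]+.07*np.cos(w),pv[1]+.07*np.sin(w),.06];print(a,proj(t,X),proj(s,X))
  
save(s,'s4.png',(215,220,285,275),8)
"
```

```text
peg (np.float64(0.43996608503008383), np.float64(0.06796524907389935)) low (np.float64(0.42384448818364706), np.float64(0.09082969308209127)) med (np.float64(0.9788233587306027), np.float64(0.09086087186052666)) full (np.float64(1.5784668279506866), np.float64(0.09217920230085765))
pivot px [[273.494 232.317]
 [274.329 232.15 ]]
0.3 [[283.156 257.853]] [[230.644 237.977]]
0.4 [[285.668 256.912]] [[232.523 239.104]]
0.5 [[288.069 255.721]] [[234.56  240.081]]
```

View pics/s4.png

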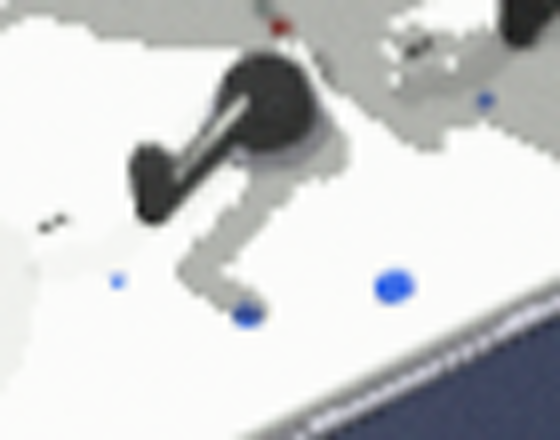

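The lever stands at about 0.42 rad, within the low band. Now the top piece.

Emit:
carry_out(targets=[[0.5,-0.001,0.005,0.17,0],[0.5,-0.001,0.005,0.17,0],[0.5,-0.001,0.005,0.17,0],[0.5,-0.001,0.005,0.17,0],[-0.3,-0.001,0.005,0.17,0],[-0.3,-0.001,0.005,0.17,0],[-0.3,-0.001,0.005,0.17,0],[-0.3,-0.001,0.005,0.17,0],[-0.3,-0.001,0.005,0.05,0],[-0.3,-0.001,0.005,0.05,0],[-0.3,-0.001,0.005,0.05,0]])

```text
time_s: 8.77
position: [0.5564, 0.1723, 0.1668]
eef_rot: [0.002, 0.752, 0.659, 0.005]
force: [0.5, -0.1, -0.7]
grip_width: 0.0424
finger_force: 61.1
```

```bash
python3 -c "
from h import *
rows((.57,.292,.16,-8,30),(.57,.292,.068,-8,30))"
```

```text
at [0.5564 0.1723 0.1668] yaw -7.6 t 8.7667 w 0.04235644333199484 j6 0.41
[-0.294, 0.241, -0.005, 0.015, 0.009] rows>=2.9
[-0.294, 0.24, -0.007, 0.199, 0.009] rows>=3.7
```

Emit:
carry_out(targets=[[-0.3,0.24,-0.006,0,0],[-0.3,0.24,-0.006,0,0],[-0.3,0.24,-0.006,0,0],[-0.3,0.24,-0.006,0,0],[-0.3,0.24,-0.006,0.2,0],[-0.3,0.24,-0.006,0.2,0],[-0.3,0.24,-0.006,0.2,0],[-0.3,0.24,-0.006,0.2,0],[-0.3,0.24,-0.006,0.2,0]])

```text
time_s: 9.52
position: [0.566, 0.2904, 0.0607]
eef_rot: [0.0, 0.752, 0.659, -0.0]
force: [-0.7, -0.1, -0.9]
grip_width: 0.042
finger_force: 89.1
```

Emit:
carry_out(targets=[[0.4,0,0,0,0],[0.4,0,0,0,0],[0.4,0,0,0,0],[0.4,0,0,0,0],[0.4,0,0,-0.24,0],[0.4,0,0,-0.24,0],[0.4,0,0,-0.24,0],[0.4,0,0,-0.24,0]])

```text
time_s: 10.18
position: [0.57, 0.2926, 0.1897]
eef_rot: [0.002, 0.752, 0.659, 0.008]
force: [1.0, 0.5, 0.3]
grip_width: 0.0599
finger_force: 0.0
```

```bash
cat > v.py <<'E'
from h import *
np.set_printoptions(precision=4,suppress=True)
def look():
    t=arm.capture('top');s=arm.capture('side')
    for c,a,w in gold(t,(120,130,240,290)): 
        if a>30: print('t',c,a,w,at_z(t,c,.082)[:2])
    for c,a,w in gold(t,(340,180,430,290)): print('tb',c,a,w,at_z(t,c,.047)[:2])
    for c,a,w in gold(s,(170,130,255,205)): print('s',c,a,w,at_z(s,c,.082)[:2])
    for c,a,w in gold(s,(270,260,380,350)): print('sb',c,a,w,at_z(s,c,.047)[:2])
    return t,s
E
python3 -c "
from v import *
t,s=look()
rows((.608,.1685,.14,75,60),(.608,.1685,.068,75,60))"
```

```text
t [230.8 145.1] 449 [19 27] [0.7458 0.0894]
t [198.8 196.5] 161 [15 14] [0.6083 0.1674]
t [151.1 210.4] 120 [11 15] [0.5689 0.2875]
t [187.4 211.1] 157 [14 15] [0.5698 0.1951]
t [205.  213.4] 157 [15 14] [0.5652 0.1498]
t [194.3 228. ] 153 [15 15] [0.527  0.1756]
tb [392.8 207.8] 141 [14 15] [ 0.597  -0.3473]
tb [396.3 227.4] 27 [14 10] [ 0.5451 -0.3561]
s [211.2 154.4] 37 [9 6] [0.5676 0.2925]
s [226.8 168.6] 12 [6 4] [0.5784 0.1982]
s [222.1 171. ] 12 [5 5] [0.5597 0.1954]
s [239.  170.2] 43 [9 6] [0.6086 0.1703]
s [215.4 177.6] 47 [10  6] [0.5264 0.1776]
s [229.7 178.4] 24 [10  6] [0.5638 0.1503]
sb [331.5 293.1] 102 [12 11] [ 0.5963 -0.3462]
at [0.5669 0.2911 0.1829] yaw -7.6 t 10.2833 w 0.0599587387557349 j6 0.59
[0.412, -0.232, 0.114, 0.086, -1.836] rows>=11.5
[0.412, -0.233, 0.113, 0.23, -1.836] rows>=11.5
```

Placed. Next is piece A: turn in two calls, then grasp along y.

Emit:
carry_out(targets=[[0.4,-0.232,0.114,0.06,-1],[0.4,-0.232,0.114,0.06,-1],[0.4,-0.232,0.114,0.06,-1],[0.4,-0.232,0.114,0.06,-1],[0.4,-0.232,0.114,0.06,-1],[0.4,-0.232,0.114,0.06,-1],[0.4,-0.232,0.114,0.06,-1],[0.4,-0.232,0.114,0.06,-1]])

```text
time_s: 10.95
position: [0.6062, 0.1676, 0.1486]
eef_rot: [-0.002, 0.443, 0.897, -0.001]
force: [0.8, -0.4, 0.6]
grip_width: 0.0596
finger_force: 0.0
```

```bash
python3 -c "
from h import *
rows((.609,.1685,.14,82,60),(.609,.1685,.069,82,60))"
```

```text
at [0.6062 0.1676 0.1486] yaw 37.4 t 10.95 w 0.05957736933138931 j6 -0.4
[0.412, -0.002, 0.006, 0.017, -0.991] rows>=6.2
[0.412, -0.002, 0.006, 0.159, -0.991] rows>=6.2
```

Emit:
carry_out(targets=[[0.4,-0.002,0.006,0.02,-1],[0.4,-0.002,0.006,0.02,-1],[0.4,-0.002,0.006,0.02,-1],[0.4,-0.002,0.006,0.02,-1],[0.4,-0.002,0.006,0.02,-1],[0.4,-0.002,0.006,0.02,-1],[0.4,-0.002,0.006,0.02,-1],[0.4,-0.002,0.006,0.158,-1],[0.4,-0.002,0.006,0.158,-1],[0.4,-0.002,0.006,0.158,-1],[-0.3,-0.002,0.006,0.158,-1],[-0.3,-0.002,0.006,0.158,-1]])

```text
time_s: 11.95
position: [0.6109, 0.1695, 0.0726]
eef_rot: [0.001, 0.066, 0.998, 0.0]
force: [0.3, 0.5, -0.5]
grip_width: 0.0422
finger_force: 60.7
```

```bash
python3 -c "
from h import *
rows((.609,.1685,.105,82,30),(.645,.169,.105,82,30),(.645,.169,.07,82,30))"
```

```text
at [0.6109 0.1695 0.0726] yaw 82.4 t 11.95 w 0.04218728557366097 j6 -1.19
[-0.294, 0.003, -0.002, -0.065, 0.008] rows>=0.8
[-0.294, -0.068, 0.008, -0.065, 0.008] rows>=1.1
[-0.294, -0.068, 0.008, 0.005, 0.008] rows>=0.8
```

Emit:
carry_out(targets=[[-0.3,0,0,0,0],[-0.3,0,0,-0.06,0],[-0.3,0,0,-0.06,0],[-0.3,-0.06,0.01,-0.06,0],[-0.3,-0.06,0.01,-0.06,0],[-0.3,-0.06,0.01,0,0],[-0.3,-0.06,0.01,0.004,0],[-0.3,-0.06,0.01,0.004,0],[0.3,-0.06,0.01,0.004,0],[0.3,-0.06,0.01,0.004,0],[0.3,-0.06,0.01,0.004,0],[0.3,-0.06,0.01,0.004,0]])

```text
time_s: 12.95
position: [0.6406, 0.1702, 0.0702]
eef_rot: [0.0, 0.066, 0.998, 0.0]
force: [-0.3, 0.5, -0.5]
grip_width: 0.0559
finger_force: 0.0
```

```bash
python3 -c "
from h import *
rows((.641,.169,.15,82,60),(.527,.176,.15,82,60),(.527,.176,.07,88,60))"
```

```text
at [0.6406 0.1702 0.0702] yaw 82.4 t 12.95 w 0.055852149367068636 j6 -1.2
[0.412, -0.001, -0.002, -0.16, 0.009] rows>=1.9
[0.412, 0.227, -0.019, -0.16, 0.009] rows>=3.3
[0.412, 0.227, -0.019, 0.0, -0.124] rows>=2.7
```

Emit:
carry_out(targets=[[0.4,0,0,-0.16,0],[0.4,0,0,-0.16,0],[0.4,0.227,-0.018,-0.16,-0.15],[0.4,0.227,-0.018,-0.16,-0.15],[0.4,0.227,-0.018,-0.16,-0.15],[0.4,0.227,-0.018,-0.16,-0.15],[0.4,0.227,-0.018,0,-0.15],[0.4,0.227,-0.018,0,-0.15],[0.4,0.227,-0.018,0,-0.15],[-0.3,0.227,-0.018,0,-0.15],[-0.3,0.227,-0.018,0,-0.15],[-0.3,0.227,-0.018,0,-0.15]])

```text
time_s: 13.95
position: [0.5288, 0.1768, 0.0719]
eef_rot: [0.002, 0.007, 1.0, 0.001]
force: [-0.8, -0.7, -0.4]
grip_width: 0.042
finger_force: 60.7
```

```bash
python3 -c "
from h import *
rows((.527,.176,.105,89,30),(.499,.169,.105,89,30),(.499,.169,.07,89,30))"
```

```text
at [0.5288 0.1768 0.0719] yaw 89.1 t 13.95 w 0.041983375338616555 j6 -1.25
[-0.294, 0.003, -0.002, -0.066, 0.003] rows>=0.8
[-0.294, 0.059, -0.016, -0.066, 0.003] rows>=1.1
[-0.294, 0.059, -0.016, 0.004, 0.003] rows>=0.7
```

Emit:
carry_out(targets=[[-0.3,0,0,0,0],[-0.3,0,0,-0.06,0],[-0.3,0,0,-0.06,0],[-0.3,0.06,-0.012,-0.06,0],[-0.3,0.06,-0.012,-0.06,0],[-0.3,0.06,-0.012,0,0],[-0.3,0.06,-0.012,0.003,0],[-0.3,0.06,-0.012,0.003,0],[0.3,0.06,-0.012,0.003,0],[0.3,0.06,-0.012,0.003,0],[0.3,0.06,-0.012,0.003,0],[0.3,0.06,-0.012,0.003,0]])

```text
time_s: 14.95
position: [0.497, 0.1708, 0.0686]
eef_rot: [0.0, 0.007, 1.0, 0.0]
force: [-0.0, 0.0, -0.5]
grip_width: 0.056
finger_force: 0.0
```

Emit:
carry_out(targets=[[0.4,0,0,-0.2,0],[0.4,0,0,-0.2,0],[0.4,0,0,-0.2,0],[0.4,-0.14,0,-0.2,1],[0.4,-0.14,0,-0.2,1],[0.4,-0.14,0,-0.2,1],[0.4,-0.14,0,-0.2,1],[0.4,-0.14,0,-0.2,1],[0.4,-0.14,0,-0.2,1],[0.4,-0.14,0,-0.2,1],[0.4,-0.14,0,-0.2,1]])

```text
time_s: 15.87
position: [0.5668, 0.1696, 0.1683]
eef_rot: [-0.0, 0.39, 0.921, -0.0]
force: [0.4, 0.0, -0.2]
grip_width: 0.0598
finger_force: 0.0
```

```bash
python3 -c "
from v import *
t,s=look()
rows((.565,.150,.15,10,60),(.565,.150,.07,10,60))"
```

```text
t [230.8 145.1] 449 [19 27] [0.7458 0.0894]
t [196.1 239.4] 157 [15 15] [0.4982 0.1698]
s [211.3 154.5] 37 [10  6] [0.5677 0.2918]
s [247.2 166.7] 44 [10  6] [0.6402 0.1719]
s [224.4 169.7] 47 [10  6] [0.5691 0.1974]
s [229.8 178.2] 48 [10  7] [0.5646 0.151 ]
s [208.2 181.7] 46 [9 6] [0.498  0.1718]
at [0.5668 0.1697 0.1684] yaw 44.2 t 15.9667 w 0.06007160923078133 j6 -0.5
[0.412, -0.026, -0.03, 0.037, 0.76] rows>=4.8
[0.412, -0.026, -0.03, 0.197, 0.76] rows>=4.8
```

Emit:
carry_out(targets=[[0.35,-0.026,-0.028,0.03,0.68],[0.35,-0.026,-0.028,0.03,0.68],[0.35,-0.026,-0.028,0.03,0.68],[0.35,-0.026,-0.028,0.03,0.68],[0.35,-0.026,-0.028,0.03,0.68],[0.35,-0.026,-0.028,0.03,0.68],[0.35,-0.026,-0.028,0.195,0.68],[0.35,-0.026,-0.028,0.195,0.68],[0.35,-0.026,-0.028,0.195,0.68],[-0.3,-0.026,-0.028,0.195,0.68],[-0.3,-0.026,-0.028,0.195,0.68],[-0.3,-0.026,-0.028,0.195,0.68]])

```text
time_s: 16.97
position: [0.5677, 0.1511, 0.0733]
eef_rot: [0.001, 0.619, 0.786, 0.002]
force: [-0.0, -0.3, -0.9]
grip_width: 0.0423
finger_force: 60.7
```

```bash
python3 -c "
from h import *
rows((.565,.150,.105,13,30),(.570,.126,.105,0,30),(.570,.126,.07,0,30))"
```

```text
at [0.5677 0.1511 0.0733] yaw 13.6 t 16.9667 w 0.04228868946912704 j6 0.0
[-0.294, -0.001, -0.005, -0.063, 0.013] rows>=0.8
[-0.294, -0.05, -0.007, -0.063, 0.302] rows>=1.9
[-0.294, -0.05, -0.007, 0.007, 0.302] rows>=1.9
```

Emit:
carry_out(targets=[[-0.3,0,0,0,0],[-0.3,0,0,-0.06,0],[-0.3,0,0,-0.06,0],[-0.3,-0.05,-0.007,-0.06,0.3],[-0.3,-0.05,-0.007,-0.06,0.3],[-0.3,-0.05,-0.007,-0.06,0.3],[-0.3,-0.05,-0.007,0.003,0.3],[-0.3,-0.05,-0.007,0.003,0.3],[-0.3,-0.05,-0.007,0.003,0.3],[0.3,-0.05,-0.007,0.003,0.3],[0.3,-0.05,-0.007,0.003,0.3],[0.3,-0.05,-0.007,0.003,0.3]])

```text
time_s: 17.97
position: [0.5686, 0.1258, 0.0701]
eef_rot: [0.0, 0.706, 0.708, 0.0]
force: [-0.9, 0.8, -0.5]
grip_width: 0.0556
finger_force: 0.0
```

Emit:
carry_out(targets=[[0.4,0,0,-0.26,0],[0.4,0,0,-0.26,0],[0.4,0,0,-0.26,0],[0.4,0,0,-0.26,0],[0.4,-0.5,0,-0.26,0],[0.4,-0.5,0,-0.26,0],[0.4,-0.5,0,-0.26,0],[0.4,-0.5,0,-0.26,0],[0.4,-0.5,0,-0.26,0],[0.4,-0.5,0,-0.26,0],[0.4,-0.5,0,-0.26,0]])

```text
time_s: 18.88
position: [0.5684, -0.1312, 0.1997]
eef_rot: [0.002, 0.709, 0.705, -0.001]
force: [0.0, 0.6, 0.2]
grip_width: 0.0597
finger_force: 0.0
```

```bash
python3 -c "
from v import *
t,s=look()
rows((.5965,-.347,.12,-60,60),(.5965,-.347,.035,-60,60))"
```

```text
t [230.8 145.1] 449 [19 27] [0.7458 0.0894]
t [198.5 184.2] 159 [15 14] [0.6402 0.1695]
t [150.  210.7] 166 [15 15] [0.5681 0.2903]
t [187.4 211. ] 164 [15 15] [0.57   0.1951]
t [214.6 211.7] 162 [15 15] [0.5702 0.1254]
t [196.  239.3] 159 [15 15] [0.4985 0.1701]
tb [401.6 231.3] 19 [ 3 10] [ 0.5352 -0.37  ]
s [211.2 154.5] 41 [10  6] [0.5674 0.292 ]
s [247.2 166.7] 46 [10  6] [0.6402 0.1719]
s [224.5 169.8] 45 [10  6] [0.5691 0.1967]
s [208.3 181.6] 48 [10  6] [0.4985 0.172 ]
s [234.6 181.7] 51 [10  7] [0.5697 0.1282]
sb [330.  289.1] 12 [7 3] [ 0.6004 -0.3343]
sb [333.9 296. ] 23 [7 5] [ 0.5962 -0.3564]
sb [314.2 306.1] 119 [13 11] [ 0.5355 -0.3547]
at [ 0.5683 -0.1258  0.1995] yaw -0.1 t 18.9833 w 0.05986030868385494 j6 -0.24
[0.412, -0.442, 0.057, 0.159, 1.331] rows>=8.4
[0.412, -0.442, 0.057, 0.329, 1.331] rows>=8.4
```

The five pan pieces stand in place. Next is board piece F, gripped at yaw -45.

Emit:
carry_out(targets=[[0.4,-0.442,0.057,0.1,1],[0.4,-0.442,0.057,0.1,1],[0.4,-0.442,0.057,0.1,1],[0.4,-0.442,0.057,0.1,1],[0.4,-0.442,0.057,0.1,1],[0.4,-0.442,0.057,0.1,1],[0.4,-0.442,0.057,0.1,1],[0.4,-0.442,0.057,0.1,1],[0.4,-0.442,0.057,0.1,1]])

```text
time_s: 19.73
position: [0.5978, -0.3438, 0.1492]
eef_rot: [-0.0, 0.923, 0.384, 0.0]
force: [0.4, -0.2, -0.2]
grip_width: 0.0598
finger_force: 0.0
```

```bash
python3 -c "
from v import *
t,s=look()
rows((.5965,-.347,.036,-45,60))"
```

```text
t [230.8 144.9] 441 [19 27] [0.7464 0.0894]
t [198.5 184.3] 162 [15 14] [0.6399 0.1695]
t [150.1 210.7] 166 [15 15] [0.5681 0.29  ]
t [187.5 211. ] 167 [15 15] [0.57   0.1948]
t [214.7 211.8] 167 [15 15] [0.57   0.1251]
t [196.1 239.2] 169 [15 15] [0.4987 0.1698]
tb [391.7 206.9] 119 [14 15] [ 0.5993 -0.3444]
tb [396.3 230.7] 159 [14 15] [ 0.5363 -0.356 ]
s [210.  155.2] 26 [8 5] [0.5622 0.2907]
s [246.9 167.1] 38 [10  5] [0.6383 0.1706]
s [224.3 169.7] 48 [10  6] [0.5688 0.1975]
s [208.4 181.6] 49 [10  6] [0.4988 0.1719]
s [234.6 181.7] 51 [10  7] [0.5697 0.1282]
sb [331.  293.1] 113 [13 11] [ 0.5952 -0.3455]
sb [314.1 306.1] 118 [13 11] [ 0.5352 -0.3546]
at [ 0.5979 -0.3436  0.1498] yaw -44.8 t 19.8333 w 0.05963353818668814 j6 0.24
[0.412, -0.007, 0.003, 0.228, 0.005] rows>=2.7
```

Emit:
carry_out(targets=[[0.4,-0.006,0.003,0.228,0],[0.4,-0.006,0.003,0.228,0],[0.4,-0.006,0.003,0.228,0],[0.4,-0.006,0.003,0.228,0],[-0.3,-0.006,0.003,0.228,0],[-0.3,-0.006,0.003,0.228,0],[-0.3,-0.006,0.003,0.228,0],[-0.3,-0.006,0.003,0.228,0],[-0.3,-0.006,0.003,-0.1,0],[-0.3,-0.006,0.003,-0.1,0],[-0.3,-0.006,0.003,-0.1,0],[-0.3,-0.006,0.003,-0.1,0]])

```text
time_s: 20.83
position: [0.5964, -0.3487, 0.2036]
eef_rot: [0.001, 0.924, 0.383, 0.001]
force: [0.7, 0.0, -0.6]
grip_width: 0.0419
finger_force: 61.2
```

```bash
python3 -c "
from h import *
rows((.62,-.05,.2,-45,30),(.641,.251,.19,-45,30),(.641,.251,.07,-45,30))"
```

```text
at [ 0.5964 -0.3487  0.2036] yaw -44.9 t 20.8333 w 0.041859652313451005 j6 0.24
[-0.294, 0.456, -0.389, 0.006, 0.001] rows>=7.2
[-0.294, 0.912, -0.784, 0.025, 0.001] rows>=14.4
[-0.294, 0.912, -0.785, 0.265, 0.001] rows>=14.8
```

Emit:
carry_out(targets=[[-0.3,0.912,-0.784,0.01,0],[-0.3,0.912,-0.784,0.01,0],[-0.3,0.912,-0.784,0.01,0],[-0.3,0.912,-0.784,0.01,0],[-0.3,0.912,-0.784,0.01,0],[-0.3,0.912,-0.784,0.01,0],[-0.3,0.912,-0.784,0.01,0],[-0.3,0.912,-0.784,0.01,0],[-0.3,0.912,-0.784,0.01,0],[-0.3,0.912,-0.784,0.01,0],[-0.3,0.912,-0.784,0.01,0],[-0.3,0.912,-0.784,0.01,0]])

```text
time_s: 21.83
position: [0.6335, 0.1521, 0.1972]
eef_rot: [0.0, 0.924, 0.383, 0.002]
force: [-0.3, 0.5, -1.6]
grip_width: 0.0422
finger_force: 61.2
```

```bash
python3 -c "
from v import *
t,s=look()
rows((.641,.251,.19,-45,30),(.641,.251,.071,-45,30))"
```

```text
t [230.9 145. ] 446 [20 27] [0.7461 0.0891]
t [147.6 211. ] 95 [ 9 15] [0.5671 0.2963]
t [187.5 211. ] 165 [15 15] [0.57   0.1948]
t [214.1 211.8] 149 [13 15] [0.5699 0.1266]
s [247.2 137.7] 33 [9 6] [0.7191 0.3117]
s [211.2 154.4] 38 [10  6] [0.5676 0.2925]
s [247.1 166.7] 45 [10  6] [0.6399 0.1721]
s [224.4 169.8] 46 [10  6] [0.5688 0.1969]
s [208.3 181.6] 50 [10  6] [0.4985 0.172 ]
s [234.5 181.8] 51 [10  7] [0.5692 0.1279]
at [0.6337 0.1563 0.1967] yaw -44.6 t 21.9333 w 0.042230740364358484 j6 1.0
[-0.294, 0.145, -0.122, 0.014, 0.009] rows>=2.3
[-0.294, 0.144, -0.122, 0.252, 0.009] rows>=3.8
```

Emit:
carry_out(targets=[[-0.3,0.145,-0.122,0,0],[-0.3,0.145,-0.122,0,0],[-0.3,0.145,-0.122,0,0],[-0.3,0.145,-0.122,0,0],[-0.3,0.145,-0.122,0.18,0],[-0.3,0.145,-0.122,0.18,0],[-0.3,0.145,-0.122,0.18,0],[-0.3,0.145,-0.122,0.18,0],[-0.3,0.145,-0.122,0.18,0]])

```text
time_s: 22.68
position: [0.6425, 0.2435, 0.1069]
eef_rot: [0.0, 0.924, 0.383, 0.001]
force: [0.4, 0.7, -0.7]
grip_width: 0.042
finger_force: 61.2
```

```bash
python3 -c "
from v import *
rows((.641,.251,.071,-45,30))"
```

```text
at [0.6425 0.2435 0.1069] yaw -45.0 t 22.6833 w 0.042030254113709156 j6 1.13
[-0.294, 0.008, -0.013, 0.072, -0.0] rows>=0.9
```

Emit:
carry_out(targets=[[-0.3,0.006,-0.01,0,0],[-0.3,0.006,-0.01,0.07,0],[-0.3,0.006,-0.01,0.07,0],[-0.3,0.006,-0.01,0.07,0],[0.3,0.006,-0.01,0.07,0],[0.3,0.006,-0.01,0.07,0],[0.3,0.006,-0.01,0.07,0],[0.3,0.006,-0.01,-0.2,0],[0.3,0.006,-0.01,-0.2,0],[0.3,0.006,-0.01,-0.2,0],[0.3,0.006,-0.01,-0.2,0],[0.3,0.006,-0.01,-0.2,0]])

```text
time_s: 23.68
position: [0.6421, 0.2508, 0.2113]
eef_rot: [0.0, 0.924, 0.383, 0.005]
force: [-0.4, 0.4, 0.3]
grip_width: 0.0552
finger_force: 0.0
```

```bash
python3 -c "
from v import *
rows((.536,-.355,.16,-45,60))"
```

```text
at [0.6421 0.2508 0.2113] yaw -44.9 t 23.6833 w 0.05524419253256026 j6 1.14
[0.412, -1.008, 0.705, 0.096, 0.001] rows>=14.8
```

Emit:
carry_out(targets=[[0.4,-0.8,0.56,0,0],[0.4,-0.8,0.56,0,0],[0.4,-0.8,0.56,0,0],[0.4,-0.8,0.56,0,0],[0.4,-0.8,0.56,0,0],[0.4,-0.8,0.56,0,0],[0.4,-0.8,0.56,0,0],[0.4,-0.8,0.56,0,0],[0.4,-0.8,0.56,0,0],[0.4,-0.8,0.56,0,0],[0.4,-0.8,0.56,0,0],[0.4,-0.8,0.56,0,0]])

```text
time_s: 24.68
position: [0.5538, -0.2338, 0.2038]
eef_rot: [-0.001, 0.924, 0.382, -0.001]
force: [0.6, 0.2, -1.0]
grip_width: 0.06
finger_force: 0.0
```

```bash
python3 -c "
from v import *
t,s=look()
rows((.536,-.355,.11,-45,60),(.536,-.355,.036,-45,60))"
```

```text
t [230.8 145.1] 449 [19 27] [0.7458 0.0894]
t [167.6 182.4] 162 [15 14] [0.6424 0.2491]
t [198.5 184.2] 160 [15 14] [0.6402 0.1695]
t [150.1 210.7] 168 [16 15] [0.5681 0.29  ]
t [187.5 211. ] 166 [15 15] [0.57   0.1948]
t [214.6 211.8] 163 [15 15] [0.57   0.1253]
t [196.  239.3] 162 [15 15] [0.4985 0.1701]
s [236.  153.8] 41 [9 6] [0.6412 0.2513]
s [211.2 154.4] 42 [10  6] [0.5676 0.2925]
s [247.1 166.7] 45 [10  6] [0.6399 0.1721]
s [224.5 169.6] 46 [10  6] [0.5696 0.1976]
s [208.1 181.7] 48 [9 6] [0.4978 0.1719]
s [234.6 181.8] 51 [10  7] [0.5695 0.1278]
sb [314.1 306.1] 118 [13 11] [ 0.5352 -0.3546]
at [ 0.5538 -0.235   0.2036] yaw -45.3 t 24.7833 w 0.059715952327916155 j6 0.37
[0.412, -0.194, 0.146, 0.187, -0.006] rows>=3.7
[0.412, -0.194, 0.146, 0.335, -0.006] rows>=5.0
```

Emit:
carry_out(targets=[[0.4,-0.194,0.146,0.17,0],[0.4,-0.194,0.146,0.17,0],[0.4,-0.194,0.146,0.17,0],[0.4,-0.194,0.146,0.17,0],[0.4,-0.194,0.146,0.17,0],[0.4,-0.194,0.146,0.335,0],[0.4,-0.194,0.146,0.335,0],[0.4,-0.194,0.146,0.335,0],[-0.3,-0.194,0.146,0.335,0],[-0.3,-0.194,0.146,0.335,0],[-0.3,-0.194,0.146,0.335,0],[-0.3,-0.194,0.146,0.335,0]])

```text
time_s: 25.78
position: [0.5403, -0.3515, 0.0404]
eef_rot: [0.002, 0.924, 0.383, 0.001]
force: [-0.1, -0.2, -0.2]
grip_width: 0.0418
finger_force: 60.7
```

```bash
python3 -c "
from v import *
rows((.536,-.355,.2,-45,30),(.52,.0,.2,0,30))"
```

```text
at [ 0.5403 -0.3515  0.0404] yaw -44.9 t 25.7833 w 0.04175901065639793 j6 0.19
[-0.294, -0.011, 0.0, -0.319, 0.002] rows>=3.8
[-0.294, 0.47, -0.524, -0.321, -0.998] rows>=9.3
```

Emit:
carry_out(targets=[[-0.3,0,0,-0.32,0],[-0.3,0,0,-0.32,0],[-0.3,0,0,-0.32,0],[-0.3,0.47,-0.524,-0.32,-1],[-0.3,0.47,-0.524,-0.32,-1],[-0.3,0.47,-0.524,-0.32,-1],[-0.3,0.47,-0.524,-0.32,-1],[-0.3,0.47,-0.524,-0.32,-1],[-0.3,0.47,-0.524,-0.32,-1],[-0.3,0.47,-0.524,-0.32,-1],[-0.3,0.47,-0.524,-0.32,-1],[-0.3,0.47,-0.524,-0.32,-1]])

```text
time_s: 26.78
position: [0.519, 0.0043, 0.2001]
eef_rot: [0.001, 0.706, 0.708, 0.002]
force: [-0.3, 0.7, -2.0]
grip_width: 0.042
finger_force: 61.1
```

```bash
python3 -c "
from v import *
rows((.499,.251,.19,44.9,30))"
```

```text
at [0.519  0.0043 0.2001] yaw 0.2 t 26.7833 w 0.04196429234381688 j6 -0.02
[-0.294, 0.493, -0.038, 0.021, -0.993] rows>=6.2
```

Emit:
carry_out(targets=[[-0.3,0.493,-0.038,0.02,-1],[-0.3,0.493,-0.038,0.02,-1],[-0.3,0.493,-0.038,0.02,-1],[-0.3,0.493,-0.038,0.02,-1],[-0.3,0.493,-0.038,0.02,-1],[-0.3,0.493,-0.038,0.02,-1],[-0.3,0.493,-0.038,0.02,-1],[-0.3,0.493,-0.038,0.02,-1],[-0.3,0.493,-0.038,0.18,-1],[-0.3,0.493,-0.038,0.18,-1],[-0.3,0.493,-0.038,0.18,-1],[-0.3,0.493,-0.038,0.18,-1]])

```text
time_s: 27.78
position: [0.4994, 0.2455, 0.1075]
eef_rot: [-0.001, 0.383, 0.924, -0.001]
force: [-0.0, -0.9, 0.2]
grip_width: 0.0416
finger_force: 61.2
```

```bash
python3 -c "
from v import *
rows((.499,.251,.072,44.9,30))"
```

```text
at [0.4994 0.2455 0.1075] yaw 44.9 t 27.7833 w 0.041623991832988 j6 -0.35
[-0.294, 0.008, 0.007, 0.071, 0.001] rows>=0.9
```

Emit:
carry_out(targets=[[-0.3,0.006,0.006,0,0],[-0.3,0.006,0.006,0.068,0],[-0.3,0.006,0.006,0.068,0],[-0.3,0.006,0.006,0.068,0],[0.3,0.006,0.006,0.068,0],[0.3,0.006,0.006,0.068,0],[0.3,0.006,0.006,0.068,0],[0.3,0.006,0.006,-0.2,0],[0.3,0.006,0.006,-0.2,0],[0.3,0.006,0.006,-0.2,0],[0.3,0.006,0.006,-0.2,0],[0.3,0.006,0.006,-0.2,0]])

```text
time_s: 28.78
position: [0.502, 0.2519, 0.2124]
eef_rot: [0.003, 0.382, 0.924, 0.004]
force: [0.6, -0.8, 0.0]
grip_width: 0.0555
finger_force: 0.0
```

```bash
python3 -c "
from v import *
rows((.43,.02,.2,0,30))"
```

```text
at [0.502  0.2519 0.2124] yaw 45.0 t 28.7833 w 0.055451289129905386 j6 -0.34
[-0.294, -0.226, -0.43, 0.022, 1.001] rows>=6.3
```

Emit:
carry_out(targets=[[0.3,-0.226,-0.5,0.02,1],[0.3,-0.226,-0.5,0.02,1],[0.3,-0.226,-0.5,0.02,1],[0.3,-0.226,-0.5,0.02,1],[0.3,-0.226,-0.5,0.02,1],[0.3,-0.226,-0.5,0.02,1],[0.3,-0.226,-0.5,0.02,1],[0.3,-0.226,-0.5,0.02,1],[0.3,-0.226,-0.5,0.02,1]])

```text
time_s: 29.53
position: [0.402, -0.0066, 0.1964]
eef_rot: [-0.001, 0.708, 0.706, -0.001]
force: [0.7, 1.0, -0.4]
grip_width: 0.0555
finger_force: 0.0
```

```bash
python3 -c "
from v import *
t,s=look()
save(t,'t9.png',(110,130,320,290),3.5)
rows((.4605,-.0635,.13,-65,50),(.4605,-.0635,.046,-65,50))"
```

```text
t [230.8 145.1] 449 [19 27] [0.7458 0.0894]
t [167.7 182.3] 161 [15 14] [0.6427 0.2489]
t [198.5 184.3] 162 [15 14] [0.6399 0.1695]
t [149.9 210.7] 158 [15 15] [0.5681 0.2905]
t [187.4 211. ] 162 [15 15] [0.57   0.1951]
t [214.7 211.8] 167 [15 15] [0.57   0.1251]
t [166.7 234.4] 162 [14 15] [0.5089 0.2449]
t [196.1 239.3] 158 [14 15] [0.4985 0.1698]
s [213.3 154.1] 19 [6 5] [0.5745 0.2902]
s [236.1 153.8] 40 [9 5] [0.6415 0.2511]
s [247.2 166.7] 47 [10  6] [0.6402 0.1719]
s [226.2 169.7] 27 [6 6] [0.5741 0.1943]
s [234.7 181.9] 55 [10  7] [0.5695 0.1272]
at [ 0.4033 -0.0054  0.1969] yaw 0.1 t 29.6333 w 0.055675447327076175 j6 -0.04
[0.176, -0.116, 0.115, 0.134, 1.446] rows>=9.1
[0.176, -0.117, 0.115, 0.302, 1.446] rows>=9.1
```

View pics/t9.png

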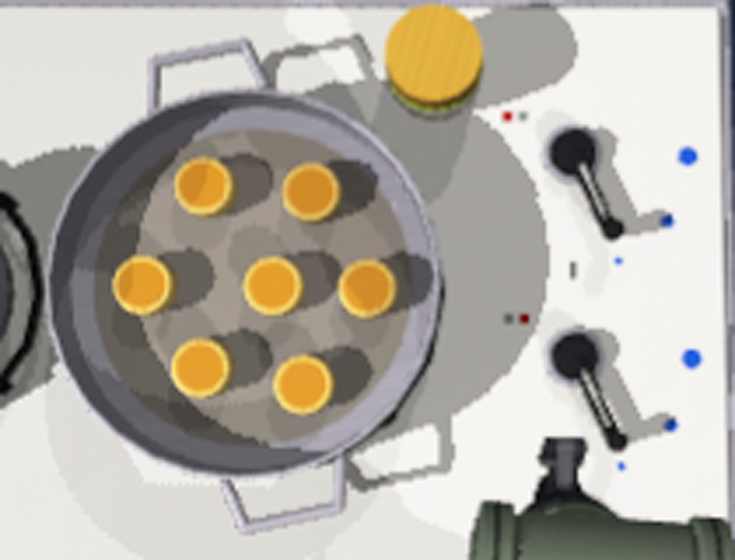

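The seven pieces stand well spread, and the lever is still at low (peg ~(286.6,256) px). Now lever to medium.

Emit:
carry_out(targets=[[0.1,-0.116,0.115,0.1,1],[0.1,-0.116,0.115,0.1,1],[0.1,-0.116,0.115,0.1,1],[0.1,-0.116,0.115,0.1,1],[0.1,-0.116,0.115,0.1,1],[0.1,-0.116,0.115,0.1,1],[0.1,-0.116,0.115,0.1,1],[0.1,-0.116,0.115,0.1,1]])

```text
time_s: 30.3
position: [0.4614, -0.0625, 0.1469]
eef_rot: [-0.0, 0.923, 0.384, -0.0]
force: [0.4, 0.6, 0.1]
grip_width: 0.0467
finger_force: 0.0
```

```bash
python3 -c "
from v import *
rows((.4605,-.063,.13,-63,50),(.4605,-.063,.048,-63,50))"
```

```text
at [ 0.4614 -0.0625  0.1469] yaw -44.8 t 30.3 w 0.04670231313485827 j6 0.62
[0.176, -0.002, -0.001, 0.034, 0.404] rows>=2.5
[0.176, -0.002, -0.0, 0.198, 0.404] rows>=2.5
```

Emit:
carry_out(targets=[[0.1,-0.002,0,0.03,0.4],[0.1,-0.002,0,0.03,0.4],[0.1,-0.002,0,0.03,0.4],[0.1,-0.002,0,0.194,0.4],[0.1,-0.002,0,0.194,0.4],[0.1,-0.002,0,0.194,0.4],[-0.8,-0.002,0,0.194,0.4],[-0.8,-0.002,0,0.194,0.4],[-0.8,-0.002,0,0.194,0.4],[-0.8,-0.002,0,0.194,0.4],[-0.8,-0.002,0,0.194,0.4]])

```text
time_s: 31.22
position: [0.4618, -0.0643, 0.0524]
eef_rot: [0.001, 0.972, 0.234, 0.002]
force: [-0.3, 1.1, 4.2]
grip_width: 0.0142
finger_force: 59.1
```

```bash
python3 -c "
from h import *
st=arm.get_state();p=np.array(st['position']);pv=np.array([.523,-.033]);d=p[:2]-pv
h=.031;a=np.arctan2(-d[1],-d[0])-h
print('lever',a,np.hypot(*d),st['force'],st['grip_width'],st['finger_force'])
T=[]
for f in np.linspace(a,.96,7)[1:]:
    w=f+h+np.pi; T.append((pv[0]+.07*np.cos(w),pv[1]+.07*np.sin(w),p[2],np.degrees(w)-90,12))
rows(*T)"
```

```text
lever 0.4411110639715172 0.06875768422181648 [-0.27896166  1.11041422  4.20803794] 0.014155359963986378 59.142668746062554
at [ 0.4618 -0.0643  0.0524] yaw -62.9 t 31.2167 w 0.014155359963986378 j6 0.93
[-0.718, -0.002, 0.012, 0.0, -0.11] rows>=0.7
[-0.718, -0.0, 0.024, 0.0, -0.22] rows>=1.4
[-0.718, 0.002, 0.036, 0.0, -0.33] rows>=2.1
[-0.718, 0.006, 0.047, 0.0, -0.44] rows>=2.8
[-0.718, 0.01, 0.059, 0.0, -0.551] rows>=3.5
[-0.718, 0.016, 0.069, 0.0, -0.661] rows>=4.2
```

Emit:
carry_out(targets=[[-0.8,-0.002,0.012,0,-0.11],[-0.8,0,0.024,0,-0.22],[-0.8,0.002,0.036,0,-0.33],[-0.8,0.006,0.047,0,-0.44],[-0.8,0.01,0.059,0,-0.55],[-0.8,0.016,0.07,0,-0.66],[-0.8,0.016,0.07,0,-0.66],[-0.8,0.016,0.07,0,-0.66],[-0.8,0.016,0.07,0,-0.66]])

```text
time_s: 31.97
position: [0.486, -0.0909, 0.0524]
eef_rot: [0.001, 0.88, 0.475, 0.003]
force: [2.9, 7.5, 2.3]
grip_width: 0.0142
finger_force: 59.0
```

```bash
python3 -c "
from h import *
st=arm.get_state();p=np.array(st['position']);pv=np.array([.523,-.033]);d=p[:2]-pv
print('lever',np.arctan2(-d[1],-d[0])-.031,np.hypot(*d),st['force'],st['grip_width'])"
```

```text
lever 0.9709900163415092 0.06876159530635377 [2.91863194 7.50177671 2.29366334] 0.0141532148176221
```

Emit:
carry_out(targets=[[0,0,0,0,0],[0,0,0,0,0],[0,0,0,0,0],[0,0,0,0,0],[0,0,0,-0.3,0],[0,0,0,-0.3,0],[0,0,0,-0.3,0],[0,0,0,-0.3,0],[0,0,0,-0.3,0]])

```text
time_s: 32.72
position: [0.4865, -0.0929, 0.2067]
eef_rot: [0.004, 0.88, 0.475, 0.005]
force: [0.6, -0.5, -0.2]
grip_width: 0.0427
finger_force: 0.0
```

```bash
python3 -c "
from h import *
rows((.36,-.2,.22,-40,40))"
```

```text
at [ 0.4865 -0.0929  0.2067] yaw -33.3 t 32.7167 w 0.04272770189352209 j6 0.37
[-0.059, -0.318, -0.094, -0.029, 0.15] rows>=4.0
```

Emit:
carry_out(targets=[[0,0.03,-0.32,0,0],[0,0.03,-0.32,0,0],[0,0.03,-0.32,0,0],[0,0.03,-0.32,0,0],[0,0.03,-0.32,0,0],[0,0.03,-0.32,0,0]])

```text
time_s: 33.22
position: [0.3561, 0.0089, 0.2003]
eef_rot: [0.0, 0.879, 0.476, -0.0]
force: [0.2, 0.7, -1.0]
grip_width: 0.0423
finger_force: 0.0
```

```bash
python3 -c "
from v import *
t,s=look()
save(t,'t10.png',(110,130,320,290),3.5)
rows((.36,-.2,.22,-40,40))
pv=np.array([.523,-.033])
for p in(t,s):
  for a in(.85,.95,1.05):
    w=a+.031+np.pi;print(a,proj(p,[pv[0]+.07*np.cos(w),pv[1]+.07*np.sin(w),.06]))
save(s,'s10.png',(170,130,300,275),4)
"
```

```text
t [230.8 145.1] 449 [19 27] [0.7458 0.0894]
t [167.8 182.4] 167 [15 14] [0.6424 0.2486]
t [198.6 184.3] 163 [15 14] [0.6399 0.1692]
t [149.9 210.7] 164 [15 15] [0.5681 0.2905]
t [187.6 210.9] 169 [15 15] [0.5703 0.1946]
t [214.7 211.8] 172 [15 15] [0.57   0.1251]
t [166.7 234.4] 163 [14 15] [0.5089 0.2449]
t [196.2 239.2] 168 [15 15] [0.4987 0.1696]
s [236.1 153.8] 41 [9 6] [0.6415 0.2511]
s [211.3 154.4] 41 [10  6] [0.5679 0.2923]
s [201.  167.5] 46 [10  6] [0.5083 0.2475]
s [247.2 166.7] 46 [10  6] [0.6402 0.1719]
s [224.4 169.7] 46 [10  6] [0.5691 0.1974]
s [208.6 181.8] 46 [9 7] [0.4989 0.1707]
s [234.6 181.8] 54 [10  7] [0.5695 0.1278]
at [0.3583 0.0081 0.2006] yaw -33.2 t 33.3167 w 0.04276574348814623 j6 0.57
[-0.059, -0.346, 0.231, -0.039, 0.15] rows>=5.0
0.85 [[295.2755 249.79  ]]
0.95 [[296.9067 247.6641]]
1.05 [[298.3159 245.3844]]
0.85 [[242.6093 242.1711]]
0.95 [[245.0678 242.3575]]
1.05 [[247.5475 242.3544]]
```

View pics/t10.png

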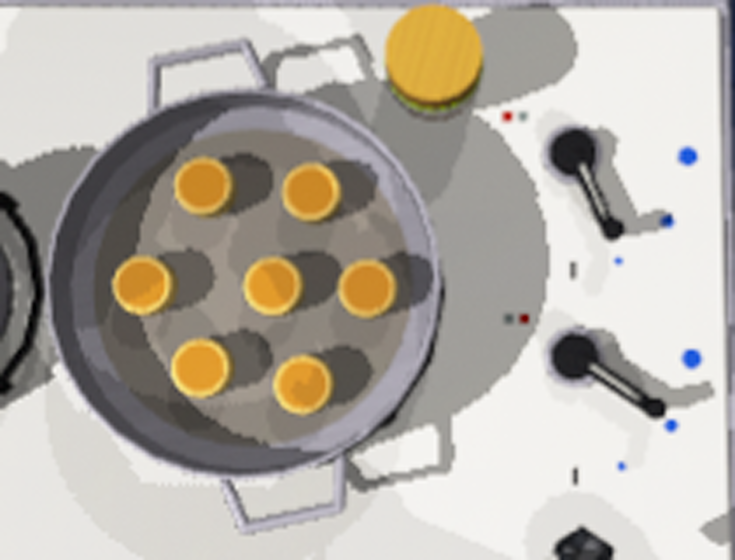

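View pics/s10.png

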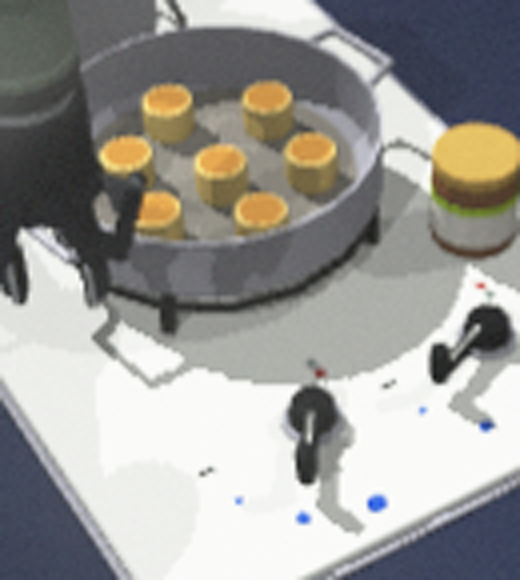

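All seven pieces are upright and spread in both views, and the lever is at medium (peg ~(297,247) px, beside the middle dot). Everything else is untouched, so I'm handing in.

```bash
python3 -c "
from cell import arm
print(arm.close_job())"
```

```text
the job is handed in; nothing more can be done
None
```

The job is handed in, with no verdict returned: I turned the near lever to low, spread all seven potato pieces upright in one layer with centres at least about 70 mm apart, then turned it to medium, about 0.95–0.98 rad by my estimate.

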